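# Free the bolted leaf of the laboratory bench cupboard

### The job

On the laboratory bench stands a small two-door cupboard. First swing its left-hand door (left as the robot sees it, the one that laps over the other) wide open, to about a right angle; then pull the bolt behind it, on the edge of the right-hand door, fully up and let go, so that the right-hand door is unbolted. The left-hand door must stay wide open.

Things in the scene. Friction and masses are not known exactly. Their poses are not given: they have to be found in the camera images.
- active_handle (a point): Steel bar handle of the left-hand door: upright, 11 mm thick, 35 mm clear of the face, from 150 to 250 mm above the bench; the point is on its axis at 235 mm. Frame turns with the door: z up, x into the door's face, y along the door to its hinge. The upright hinge axis is 83 mm along +x and 220 mm along +y from here. The like handle 125 mm to the right is on the bolted door.
- active (a joint): Opening of the left-hand door, rad: 0 shut, grows as it swings out towards the robot (clockwise from above), stop at 1.75. May start a little ajar; moves lightly, stays where left. White pan door, 265 mm wide, 48 mm deep, free edge 45 mm beyond the bar, top 260 mm above the bench; cupboard top at 270 mm.
- bolt_pull (a point): Centre of the bolt's pull: dark steel block 16 mm wide (y), 28 deep (x), 36 high (z) atop a thin upright rod, by the left edge of the right-hand door. x points into the cupboard, y left along its front, z up. Bolt down: centre 232 mm above the bench, 22 mm in front of that door's face; free 80 mm to either side once the left door is open. Boxed in while that is shut.
- bolt (a joint): Lift of the bolt, m: 0 fully down (bolted), 0.030 fully up (released). It slides straight up with about 4 N of resistance and stays where it is left.

How it is judged:
By the outcome, as a careful person would: the job done as asked, in the order asked, and still so for the second after the job is handed in, with the robot touching nothing.
It also fails if it takes over 51 s, if anything falls off the work surface, if the arm or the gripper's body presses on something with over 40 N, if the wrist force passes 120 N, or if a joint passes its speed limit or range.

### The arm

A 6-joint arm with a two-finger parallel gripper is mounted at the origin on the work surface. World frame = base frame: x ahead of the robot, y to its left, z up, the work surface at z = 0. Lengths are in m, angles in degrees, forces in N, time in s.
With the tool pointing down it reaches from about 0.4 to 0.825 m from the base axis. Payload 7 kg.
Tool frame: the origin (TCP) lies at the very end of the fingers, on their centre line; the grasp point (between the pads) lies 19 mm behind it; x points along the fingers, z is the direction in which the jaws open and shut, and the axes are right-handed (so a half turn about x gives the same grasp; the last joint's range is limited). The gripper opens to 88 mm and grips with 3 to 60 N. Pads are 19 mm wide; open, the fingers measure 130 mm over their backs; the gripper's body (78 mm by 193 mm) begins 47 mm behind the grasp point.
Start: joints at [-47.607, 20.546, 0.682, 0, -70.136, -16.507], TCP at [0.295, -0.607, 0.19] pointing down, gripper open.
Joint ranges: [-176.03, 176.03], [-82.01, 121.73], [-58.28, 71.71], [-173.87, 95.51], [-174.79, -0.11], [-173.66, 173.66]. Speed limits (degrees/s): [136.94, 136.94, 172.46, 180, 180, 180].

### API

Orientations are given as [roll, pitch, yaw] about the fixed x, y, z axes, in that order (R = Rz(yaw) Ry(pitch) Rx(roll)).
In Python, from plant import sensors, cams, workorder gives the robot as it stands. The module is installed in compiled form; this text tells all that it offers.
- The arm moves only by the shell command python3 -m handwheel 'ROWS' [OPENING] [FORCE]. ROWS is JSON, one flat list of numbers, 4 for each row, row after row: the shift along the tool's x, y, z in cm, then the turn about the tool's x in degrees. A call has exactly 10 rows; each row is the pose to reach, as a shift and turn from the pose commanded when the call began, along the tool's axes at that moment; what a row does not reach only later rows make up. A row lasts 1/8 s, in which the tool goes at most 62.5 mm and 10.7 degrees, less where a joint would pass 70% of its speed; a pose out of reach is approached as far as the arm can. A call with a gripper value outside its range is refused whole. OPENING is the finger opening in cm, from 0 to 8.76, set as the call begins (- or left out, the last holds). The fingers move at their own pace and stop on an object; FORCE is the grip in N (left out, the last holds). Time passes only in rows, so rows that repeat a pose let the fingers close, or fill a call up. It gives the time, the measured TCP pose, the force and the opening at its end, in the units of the state.
- sensors.get_state(): the state, without advancing time (a new reading comes with each control period).
- cams.capture(name): name is "scene" or "top" or "wrist"; returns a dict with "image" (420x560x3 uint8, red, green, blue), "fov_y" (degrees; the focal length in pixels is half the picture's height over the tangent of half this angle, whatever the lens; pixels are square), "cx", "cy" (the principal point, pixels), "xyz" and "rotation" of the camera in the world. Camera axes: x right, y down, z forward; pixel columns grow to the right and rows downward; lengths in m; the calibration is good to about 2 mm. A picture is of the moment at which its call begins. There is no depth.
- workorder.close_job(): hands the job in, once; it reports no verdict.
The state is a dict: "time_s": time; "joints": joint angles; "qd": joint speeds; "joint_torque": joint torques, N m; "tcp_pos": TCP position; "eef_rot": TCP orientation; "contact_force": force on the tool from outside, world axes, zero at the start; "moment": the same for the moment, N m; "gripper_width": finger opening in m.
Only numpy, scipy, OpenCV 4.12 (cv2) and the standard library are available. Lean on these libraries where they do the work, as an engineer would, in place of code of your own. Each camera call takes 0.05 s, during which the arm holds its last target.

## Working session

There is one attempt and no reset: what is moved stays moved. The work goes in short steps, Python scripts to look and compute and a shell command to move; the robot and the scene stay as the last step left them, time stands still between calls to the robot, and variables do not carry over. Pictures are saved under pics/ and viewed, and the job is handed in when it is done.

```bash
mkdir -p pics; python3 - <<'E'
from plant import sensors, cams
import cv2
for n in ["scene","top","wrist"]:
    c=cams.capture(n); cv2.imwrite(f"pics/{n}0.png",c["image"][:,:,::-1])
    print(n,c["fov_y"],c["cx"],c["cy"],c["xyz"],c["rotation"])
s=sensors.get_state(); print(s)
E
```

```text
scene 56.3860410894944 278.17845724358216 204.93869928447603 [ 0.54304449 -0.09761112  0.75918472] [-1.59342693e+02 -1.37402984e-01 -2.81675614e+01]
top 49.22949348537087 280.9240622396055 219.0218905753589 [0.5559634  0.1048726  0.89585817] [-1.73192909e+02  7.06291742e-02 -8.98268756e+01]
wrist 69.50898673153534 281.71531684858917 213.11043298136738 [ 0.22404418 -0.64149476  0.38286887] [ 1.63404636e+02 -1.18107235e-01  1.15789829e+02]
{'time_s': 0.15, 'joints': array([-4.76081013e+01,  2.05806957e+01,  6.45093372e-01, -1.28380924e-02,
       -7.01364830e+01, -1.65050693e+01]), 'qd': array([ 0.01846906, -0.10642362,  0.09646881,  0.04122595,  0.10269393,
        0.03203555]), 'joint_torque': array([-3.67371875e-03, -5.83276892e+01,  2.93290651e+01,  7.00128660e+00,
        8.73307348e-03, -1.11539666e-04]), 'tcp_pos': array([ 0.29445561, -0.60691815,  0.18915284]), 'eef_rot': array([  7.0005991 ,  89.92691098, 122.8830587 ]), 'contact_force': array([-0.43150175,  0.61770304, -0.08602615]), 'moment': array([ 0.00588276,  0.01153242, -0.02752188]), 'gripper_width': 0.0871007011347252}
```

View pics/scene0.png

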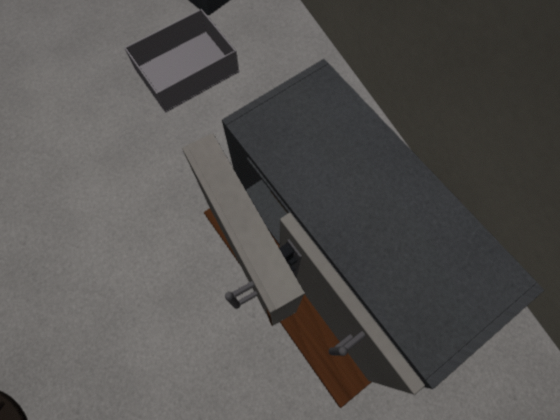

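View pics/top0.png

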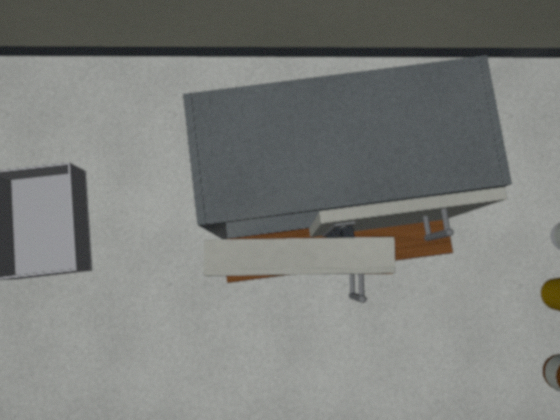

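View pics/wrist0.png

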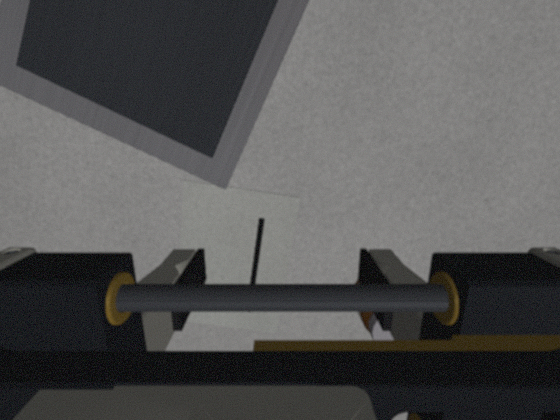

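The scene view shows the left door slightly ajar, with its bar near (235,297). The top view shows the same bar near (357,297), the door top from (204,240) to (395,273), and the cupboard top corners near (184,94), (487,57), (510,184) and (199,223). I'll zoom in and compute positions.

```bash
cat > h.py <<'E'
import numpy as np, cv2
from scipy.spatial.transform import Rotation as R
from plant import sensors, cams
def cap(n,f=None):
    c=cams.capture(n)
    if f: cv2.imwrite(f"pics/{f}.png",c["image"][:,:,::-1])
    return c
def ray(c,u,v):
    f=210/np.tan(np.radians(c["fov_y"]/2))
    d=R.from_euler('xyz',c["rotation"],degrees=True).as_matrix()@np.array([(u-c["cx"])/f,(v-c["cy"])/f,1])
    return np.array(c["xyz"]),d/np.linalg.norm(d)
def onz(c,u,v,z):
    o,d=ray(c,u,v); return o+d*(z-o[2])/d[2]
def tri(a,b):
    (o1,d1),(o2,d2)=a,b
    t=np.linalg.lstsq(np.c_[d1,-d2],o2-o1,rcond=None)[0]
    p,q=o1+t[0]*d1,o2+t[1]*d2
    return (p+q)/2,np.linalg.norm(p-q)
def proj(c,p):
    f=210/np.tan(np.radians(c["fov_y"]/2))
    q=R.from_euler('xyz',c["rotation"],degrees=True).as_matrix().T@(np.array(p)-c["xyz"])
    return c["cx"]+f*q[0]/q[2],c["cy"]+f*q[1]/q[2]
def tool(p,deg=True):
    s=sensors.get_state(); Rt=R.from_euler('xyz',s["eef_rot"],degrees=True).as_matrix()
    return Rt.T@(np.array(p)-s["tcp_pos"])*100
E
python3 - <<'E'
from h import *
import json
t=cap("top");s=cap("scene")
a=t["image"][210:330,190:460];b=s["image"][200:380,170:410]
cv2.imwrite("pics/z1.png",cv2.convertScaleAbs(cv2.resize(a[:,:,::-1],None,fx=2.9,fy=2.9,interpolation=3),alpha=1.6))
cv2.imwrite("pics/z2.png",cv2.convertScaleAbs(cv2.resize(b[:,:,::-1],None,fx=3.3,fy=3.3,interpolation=3),alpha=1.6))
for n,u,v,z in [("cupTL",184,94,.27),("TR",487,57,.27),("BR",510,184,.27),("BL",199,223,.27),("d_hinge_f",204,275,.26),("d_free_f",394,273,.26),("d_free_b",394,237,.26),("d_hinge_b",205,240,.26),("bar",358,297,.25)]:
    print(n,onz(t,u,v,z).round(4))
print("bar s",onz(s,233,297,.25))
E
```

```text
cupTL [0.8093 0.2442 0.27  ]
TR [ 0.8656 -0.1891  0.27  ]
BR [ 0.6805 -0.2117  0.27  ]
BL [0.6248 0.2184 0.27  ]
d_hinge_f [0.5539 0.2116 0.26  ]
d_free_f [ 0.5574 -0.0501  0.26  ]
d_free_b [ 0.6071 -0.0514  0.26  ]
d_hinge_b [0.6022 0.2113 0.26  ]
bar [ 0.5242 -0.0016  0.25  ]
bar s [ 0.52466516 -0.01243422  0.25      ]
```

View pics/z1.png

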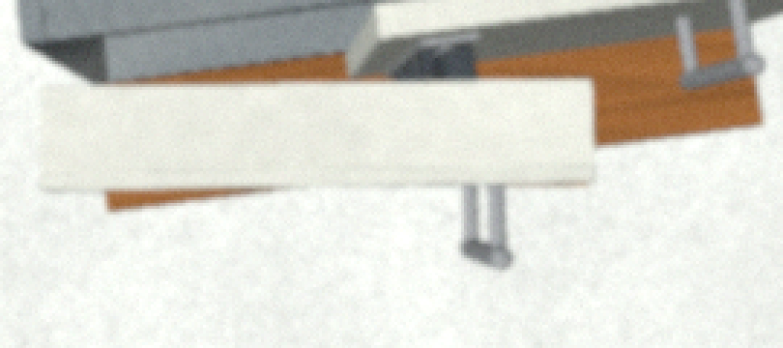

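View pics/z2.png

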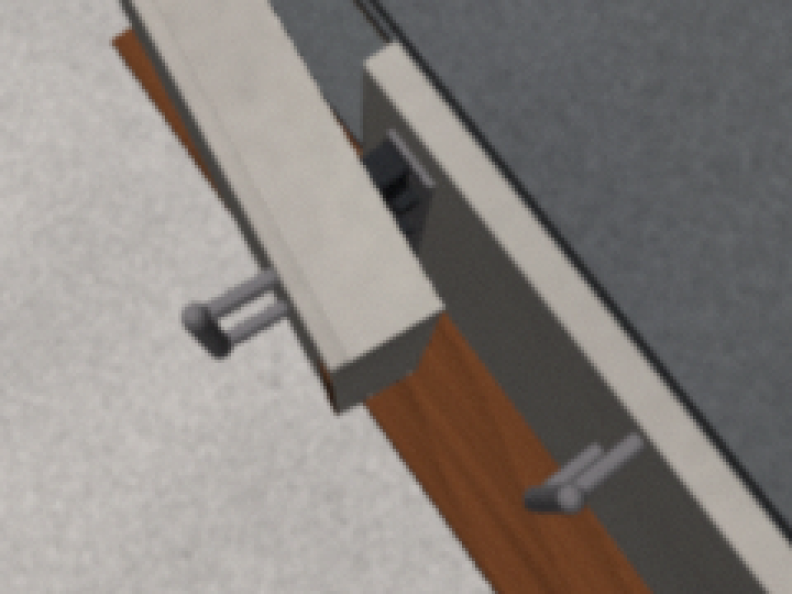

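```bash
python3 - <<'E'
from h import *
t=cap("top");s=cap("scene")
print("bar t",onz(t,362.4,298,.25),"s",onz(s,229.4,295.8,.25))
print("tri",tri(ray(t,362.4,298),ray(s,229.4,295.8)))
cB,cF=np.array([.6248,.2184]),np.array([.6805,-.2117])
d=cB-cF; yaw=np.degrees(np.arctan2(-d[0],d[1])); print("cupyaw",yaw,np.linalg.norm(d))
# right door top: zoom readings z1 (385,5)->front left edge
for u,v in [(318,233)]: print("rdoor left front?",onz(t,u,v,.26))
st=sensors.get_state(); M=R.from_euler('xyz',st["eef_rot"],degrees=True).as_matrix()
print(M.round(3)); print(st["tcp_pos"],st["time_s"])
zz=M[:,2]; print("jaw heading",np.degrees(np.arctan2(zz[1],zz[0])))
E
```

```text
bar t [ 0.5228114 -0.0076953  0.25     ] s [ 0.52126911 -0.00891093  0.25      ]
tri (array([ 0.52187098, -0.00830946,  0.24640539]), np.float64(0.0015102837876161358))
cupyaw 7.379007129715445 0.43369171078082647
rdoor left front? [0.61241672 0.05422205 0.26      ]
[[-0.    -0.9   -0.437]
 [ 0.    -0.437  0.9  ]
 [-1.     0.     0.   ]]
[ 0.29461354 -0.60716234  0.18965055] 0.35
jaw heading 115.88323067029377
```

The bar axis is at (0.522, -0.008), and the triangulated height of 0.246 agrees with the given 0.25. The implied hinge at (0.605, 0.212) matches the door corner. Next I lift and move across.

```bash
python3 -m handwheel '[-6,0,0,0, -12,0,0,0, -18,0,0,0, -18,-4,4,4, -18,-8,8,8, -18,-12,12,12, -18,-16,16,16, -18,-20,20,20, -18,-24,24,24, -18,-28,27,26]' 6
```

```text
time_s: 1.6
tcp_pos: [0.4288, -0.2402, 0.3705]
eef_rot: [-95.4, 89.9, -5.6]
contact_force: [0.7, -1.2, 0.5]
gripper_width: 0.0601
```

```bash
python3 - <<'E'
from h import *
st=sensors.get_state(); M=R.from_euler('xyz',st["eef_rot"],degrees=True).as_matrix()
print(M.round(3),st["tcp_pos"],tool([.522,-.008,.30]))
E
```

```text
[[ 0.002 -1.     0.003]
 [-0.     0.003  1.   ]
 [-1.    -0.002 -0.   ]] [ 0.42878318 -0.24023149  0.3705397 ] [ 7.06480798 -9.23630369 23.25394813]
```

```bash
python3 -m handwheel '[0,-2,5,0, 0,-4,10,0, 0,-6,15,0, 0,-8,20,0, 2,-9.2,23.2,0, 5,-9.2,23.2,0, 8,-9.2,23.2,0, 9,-9.2,23.2,0, 9,-9.2,23.2,0, 9,-9.2,23.2,0]' 6
python3 - <<'E'
from h import *
c=cap("wrist","w1");cap("scene","s1")
st=sensors.get_state(); print(st["tcp_pos"],tool([.522,-.008,.216]), proj(c,[.522,-.008,.25]))
E
```

```text
time_s: 2.85
tcp_pos: [0.5219, -0.0104, 0.2813]
eef_rot: [-83.3, 89.9, 6.6]
contact_force: [-0.6, 0.1, -0.1]
gripper_width: 0.0598
[ 0.52174038 -0.01033527  0.28108509] [ 6.50864681 -0.01268167  0.23076754] (np.float64(285.5869289327674), np.float64(226.9085926634306))
```

View pics/w1.png

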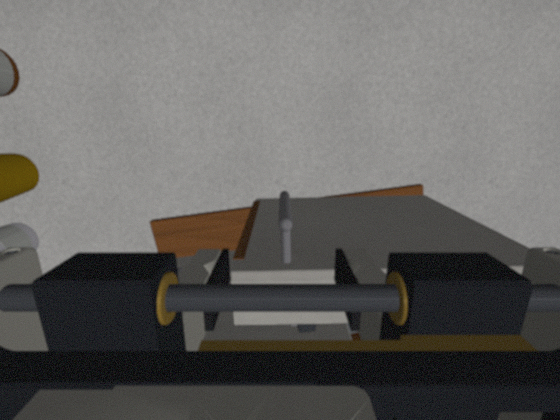

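View pics/s1.png

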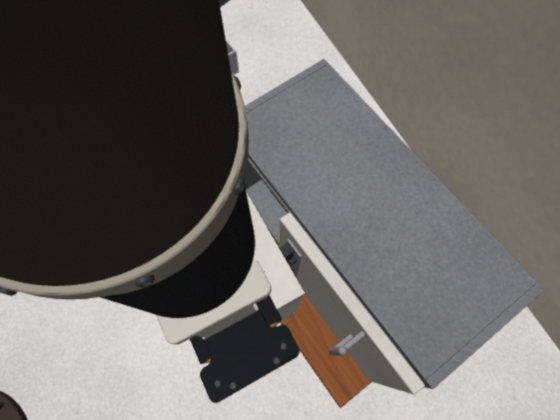

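The wrist view shows the bar's top at (286,226), midway between the fingers, and the projection predicted (286,227). I'll descend and close.

```bash
python3 -m handwheel '[2,0,0.2,0, 4,0,0.2,0, 6,0,0.2,0, 6.4,0,0.2,0, 6.4,0,0.2,0, 6.4,0,0.2,0, 6.4,0,0.2,0, 6.4,0,0.2,0, 6.4,0,0.2,0, 6.4,0,0.2,0]' 6 && python3 -m handwheel '[0,0,0,0, 0,0,0,0, 0,0,0,0, 0,0,0,0, 0,0,0,0, 0,0,0,0, 0,0,0,0, 0,0,0,0, 0,0,0,0, 0,0,0,0]' 0 10
python3 - <<'E'
from h import *
st=sensors.get_state(); M=R.from_euler('xyz',st["eef_rot"],degrees=True).as_matrix()
p=st["tcp_pos"];h=np.array([.604,.212]); r0=p[:2]-h
print(p,M.round(3),np.hypot(*r0),st["joints"])
for a in range(0,91,5):
    c,s=np.cos(np.radians(a)),np.sin(np.radians(a))
    q=h+np.array([[c,s],[-s,c]])@r0
    w=np.r_[q-p[:2],0]; print(a,(M.T@w*100).round(1)[1:],q.round(3))
E
```

```text
time_s: 4.2
tcp_pos: [0.5212, -0.0083, 0.2159]
eef_rot: [-56.3, 90.0, 33.6]
contact_force: [-0.4, -0.2, -0.1]
gripper_width: 0.0599
time_s: 5.45
tcp_pos: [0.5213, -0.008, 0.2159]
eef_rot: [-35.9, 90.0, 54.0]
contact_force: [0.9, 4.0, -0.9]
gripper_width: 0.0064
[ 0.52132864 -0.00798206  0.21586218] [[ 0.    -1.     0.002]
 [ 0.     0.002  1.   ]
 [-1.    -0.     0.   ]] 0.23500353071062519 [ 2.06911904e+01  4.99710950e+00 -1.61764361e+01 -1.94431722e-02
 -6.87988321e+01 -1.10793974e+02]
0 [0. 0.] [ 0.521 -0.008]
5 [1.9 0.8] [0.502 0.   ]
10 [3.7 1.8] [0.484 0.01 ]
15 [5.4 2.9] [0.467 0.021]
20 [7.  4.1] [0.451 0.034]
25 [8.5 5.5] [0.436 0.048]
30 [9.9 7.1] [0.422 0.063]
35 [11.1  8.7] [0.41  0.079]
40 [12.2 10.4] [0.399 0.097]
45 [13.2 12.3] [0.39  0.115]
50 [13.9 14.2] [0.382 0.134]
55 [14.5 16.1] [0.376 0.154]
60 [15.  18.1] [0.372 0.174]
65 [15.2 20.2] [0.37  0.194]
70 [15.3 22.2] [0.369 0.214]
75 [15.2 24.3] [0.37  0.235]
80 [14.9 26.3] [0.373 0.255]
85 [14.4 28.3] [0.378 0.275]
90 [13.8 30.2] [0.384 0.295]
```

```bash
python3 - <<'E'
from h import *
c=cap("wrist","w2"); print(sensors.get_state()["gripper_width"])
E
```

```text
0.006279555813210356
```

View pics/w2.png

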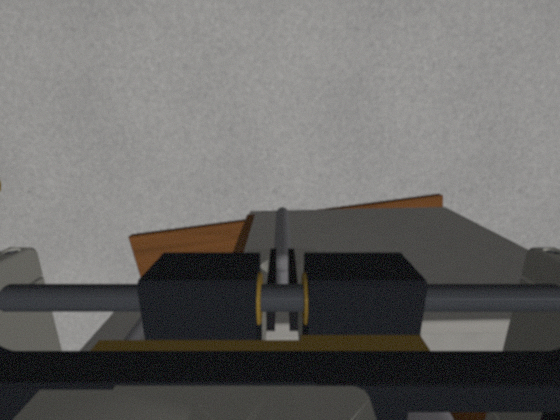

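The bar runs between the fingers in the picture, at (283,215–280). The 6 mm reading is thinner than the 11 mm bar, so I start with a moderate swing and check.

```bash
python3 -m handwheel '[0,1.2,0.5,3, 0,2.6,1.2,7, 0,4.1,2.0,11, 0,5.4,2.9,15, 0,6.7,3.9,19, 0,7.9,5.0,23, 0,9.1,6.2,27, 0,9.9,7.1,30, 0,9.9,7.1,30, 0,9.9,7.1,30]' - 10
python3 - <<'E'
from h import *
cap("top","t2");cap("scene","s2")
st=sensors.get_state();print(st["contact_force"],st["joints"])
E
```

```text
time_s: 6.75
tcp_pos: [0.4217, 0.0609, 0.2174]
eef_rot: [-149.4, 89.8, -89.5]
contact_force: [-5.8, -5.0, 13.6]
gripper_width: 0.0027
[-5.87154375 -3.84860323 12.88079826] [  35.12023996   -4.96086265  -26.01484174    0.16494899  -69.05838777
 -155.28130304]
```

View pics/t2.png

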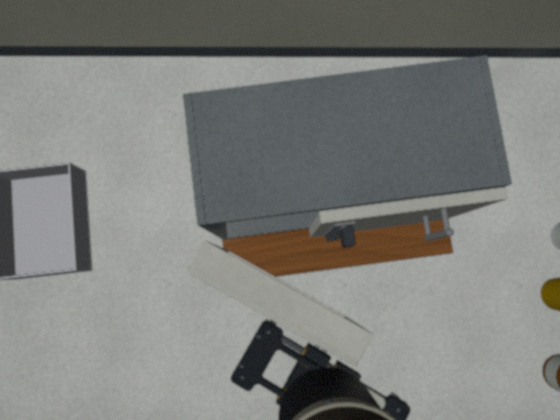

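View pics/s2.png

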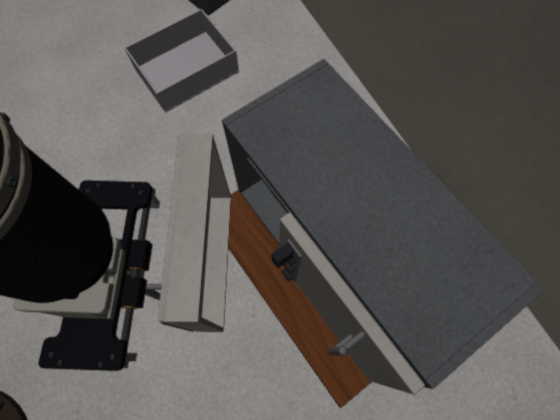

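The door is now well open. The narrowing grip (2.7 mm) and joint 6 at -155 of -173 call for a regrip with a half turn. I'll release, lift and turn back.

```bash
python3 -m handwheel '[0,0,0,0, 0,0,0,0, 0,0,0,0, -0.5,0,0,0, -2,0,0,0, -5,0,0,0, -9,0,0,0, -11,0,0,0, -11,0,0,-10, -11,0,0,-20]' 5 && python3 -m handwheel '[0,0,0,-10, 0,0,0,-20, 0,0,0,-30, 0,0,0,-40, 0,0,0,-50, 0,0,0,-60, 0,0,0,-70, 0,0,0,-80, 0,0,0,-90, 0,0,0,-100]'
python3 - <<'E'
from h import *
c=cap("wrist","w3");cap("top","t3");cap("scene","s3")
st=sensors.get_state();print(st["contact_force"],st["joints"],st["tcp_pos"],st["eef_rot"])
E
```

```text
time_s: 8.1
tcp_pos: [0.4225, 0.063, 0.3273]
eef_rot: [-53.3, 89.9, 26.9]
contact_force: [0.4, 0.4, -0.2]
gripper_width: 0.0501
time_s: 9.35
tcp_pos: [0.4224, 0.0629, 0.327]
eef_rot: [-163.0, 89.9, 17.2]
contact_force: [-0.9, -0.2, -0.1]
gripper_width: 0.0499
[-0.32507824 -0.33541542 -0.70399908] [ 3.51670059e+01 -7.56871615e+00 -1.42285483e+01  1.31409756e-02
 -8.32939663e+01 -3.54499894e+01] [0.4224496  0.06290125 0.32669571] [-160.32548803   89.95199036   19.39305776]
```

View pics/t3.png

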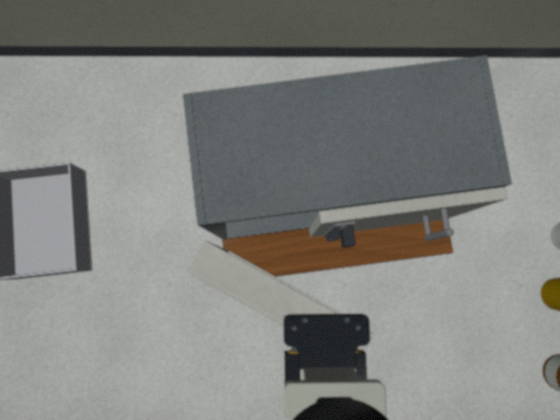

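View pics/s3.png

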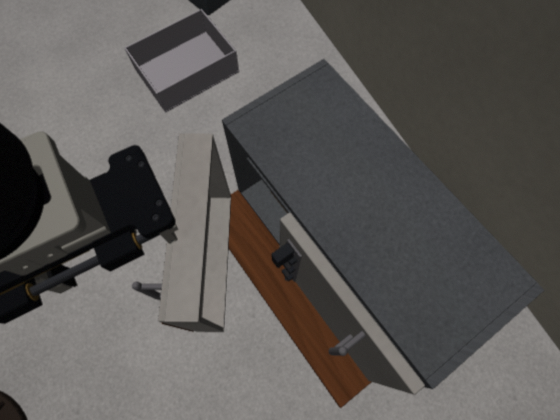

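View pics/w3.png

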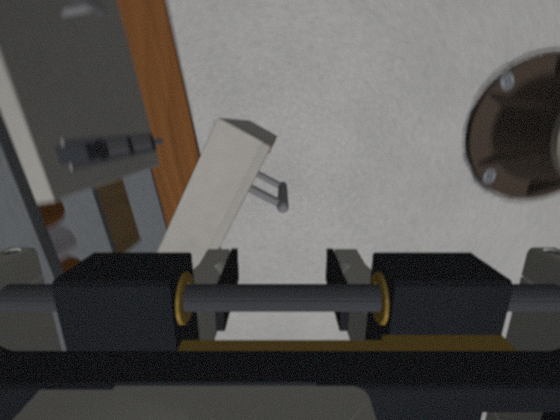

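Scene view: the bar's top is at (137,286), clear of the gripper. Wrist view: bar ends are at (283,185) and (282,208).

```bash
python3 - <<'E'
from h import *
s=cap("scene");w=cap("wrist")
b=onz(s,137,286,.25);print("bar s",b, "proj wrist",proj(w,b))
for uv in [(283,185),(282,208)]:
    print(uv,onz(w,*uv,.25),tri(ray(s,137,286),ray(w,*uv)))
p1,p2=onz(s,182,136,.26),onz(s,161,321,.26); print(p1,p2,np.linalg.norm(p1-p2),np.degrees(np.arctan2(*(p2-p1)[:2][::1])))
h=np.array([.604,.212]);print("R",np.hypot(*(b[:2]-h)),np.degrees(np.arctan2(*(h-b[:2])[::-1])))
st=sensors.get_state(); M=R.from_euler('xyz',st["eef_rot"],degrees=True).as_matrix();print(M.round(3),tool(b))
E
```

```text
bar s [0.42178552 0.05838091 0.25      ] proj wrist (np.float64(281.3972095586628), np.float64(205.4994152178487))
(283, 185) [0.42017848 0.03912912 0.25      ] (array([0.42383475, 0.04305414, 0.27215896]), np.float64(0.0179281650474084))
(282, 208) [0.4212455  0.06078795 0.25      ] (array([0.42113441, 0.06044436, 0.24708328]), np.float64(0.00224968254610731))
[0.55998994 0.22846672 0.26      ] [0.43475643 0.00148236 0.26      ] 0.25923990889984216 -151.11327140667066
R 0.23832948060773818 40.13314791365615
[[ 0.    -0.006 -1.   ]
 [ 0.    -1.     0.006]
 [-1.    -0.    -0.   ]] [7.63552463 0.45475849 0.05838349]
```

```bash
python3 -m handwheel '[0,0.3,0.1,-10, 0,0.3,0.1,-20, 0,0.3,0.1,-30, 0,0.3,0.1,-40, 0,0.3,0.1,-50, 0,0.3,0.1,-60, 0,0.3,0.1,-60, 2,0.3,0.1,-60, 3,0.3,0.1,-60, 3,0.3,0.1,-60]' 5
python3 - <<'E'
from h import *
w=cap("wrist","w4");s=cap("scene","s4")
st=sensors.get_state(); M=R.from_euler('xyz',st["eef_rot"],degrees=True).as_matrix();print(M.round(3),st["tcp_pos"],tool([.4213,.0600,.25]),st["joints"])
print(proj(w,[.4213,.06,.25]))
E
```

```text
time_s: 10.85
tcp_pos: [0.421, 0.0597, 0.2954]
eef_rot: [-23.7, 89.9, -144.0]
contact_force: [0.1, 0.5, 0.5]
gripper_width: 0.0498
[[ 0.001  0.864 -0.503]
 [-0.    -0.503 -0.864]
 [-1.     0.001 -0.   ]] [0.42158036 0.05988865 0.29643122] [ 4.64310364 -0.03236969  0.00556902] [ 3.48814004e+01 -7.25244197e+00 -1.77532468e+01  2.30887148e-02
 -7.94737546e+01  2.49218386e+01]
(np.float64(280.077253127876), np.float64(219.11627830512776))
```

View pics/w4.png

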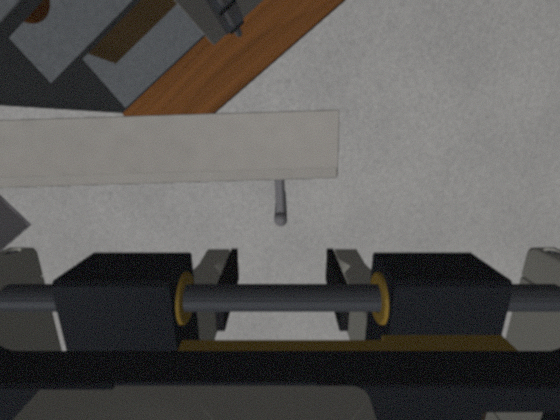

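The bar's top is at (280,219), exactly as predicted, and it lies square between the fingers. I'll descend and grip.

```bash
python3 -m handwheel '[3,0,0,0, 6,0,0,0, 8,0,0,0, 8.2,0,0,0, 8.2,0,0,0, 8.2,0,0,0, 8.2,0,0,0, 8.2,0,0,0, 8.2,0,0,0, 8.2,0,0,0]' 5 && python3 -m handwheel '[0,0,0,0, 0,0,0,0, 0,0,0,0, 0,0,0,0, 0,0,0,0, 0,0,0,0, 0,0,0,0, 0,0,0,0, 0,0,0,0, 0,0,0,0]' 0 15
python3 - <<'E'
from h import *
st=sensors.get_state(); M=R.from_euler('xyz',st["eef_rot"],degrees=True).as_matrix()
p=st["tcp_pos"];h=np.array([.604,.213]); r0=p[:2]-h
print(p,M.round(3),np.hypot(*r0),st["joints"])
for a in range(0,66,6):
    c,s=np.cos(np.radians(a)),np.sin(np.radians(a))
    q=h+np.array([[c,s],[-s,c]])@r0
    w=np.r_[q-p[:2],0]; print(a,(M.T@w*100).round(1)[1:],q.round(3))
E
```

```text
time_s: 12.2
tcp_pos: [0.4213, 0.0599, 0.2139]
eef_rot: [-166.9, 90.0, 73.0]
contact_force: [0.5, -0.2, 0.8]
gripper_width: 0.0501
time_s: 13.45
tcp_pos: [0.4217, 0.0603, 0.2139]
eef_rot: [159.3, 89.9, 39.2]
contact_force: [4.2, 2.1, -3.9]
gripper_width: 0.0083
[0.42170854 0.06030137 0.21394519] [[ 0.001  0.865 -0.502]
 [ 0.001 -0.502 -0.865]
 [-1.     0.    -0.001]] 0.2377962365409877 [ 3.48917243e+01 -4.91432389e+00 -2.63582173e+01 -4.81397158e-03
 -6.84968786e+01  2.50019316e+01]
0 [0. 0.] [0.422 0.06 ]
6 [-2.3 -1. ] [0.407 0.08 ]
12 [-4.5 -2.2] [0.394 0.102]
18 [-6.5 -3.6] [0.383 0.124]
24 [-8.4 -5.2] [0.375 0.148]
30 [-10.1  -7. ] [0.37  0.172]
36 [-11.6  -9. ] [0.367 0.197]
42 [-12.9 -11.2] [0.366 0.221]
48 [-13.9 -13.4] [0.369 0.246]
54 [-14.7 -15.8] [0.373 0.271]
60 [-15.3 -18.2] [0.381 0.295]
```

```bash
python3 - <<'E'
from h import *
st=sensors.get_state(); M=R.from_euler('xyz',st["eef_rot"],degrees=True).as_matrix()
p=st["tcp_pos"];h=np.array([.600,.2142]); r0=p[:2]-h
print(np.hypot(*r0))
for a in [3,8,13,18,23,28,33,38,43,48,52,55]:
    c,s=np.cos(np.radians(a)),np.sin(np.radians(a))
    q=h+np.array([[c,s],[-s,c]])@r0
    w=np.r_[q-p[:2],0]; print(a,(M.T@w*100).round(1)[1:],q.round(3))
E
```

```text
0.23552629391644336
3 [-1.2 -0.4] [0.414 0.07 ]
8 [-3.  -1.3] [0.402 0.087]
13 [-4.8 -2.3] [0.392 0.104]
18 [-6.5 -3.5] [0.383 0.123]
23 [-8.1 -4.8] [0.376 0.142]
28 [-9.5 -6.2] [0.37  0.162]
33 [-10.9  -7.8] [0.367 0.182]
38 [-12.1  -9.5] [0.365 0.203]
43 [-13.1 -11.2] [0.365 0.223]
48 [-14.  -13.1] [0.366 0.244]
52 [-14.6 -14.6] [0.369 0.26 ]
55 [-14.9 -15.8] [0.372 0.272]
```

```bash
python3 -m handwheel '[0,-1.2,-0.4,3, 0,-2.3,-0.9,6, 0,-3.7,-1.7,10, 0,-5.1,-2.5,14, 0,-6.5,-3.5,18, 0,-7.8,-4.5,22, 0,-8.9,-5.6,26, 0,-9.5,-6.2,28, 0,-9.5,-6.2,28, 0,-9.5,-6.2,28]' - 15
python3 - <<'E'
from h import *
st=sensors.get_state();M=R.from_euler('xyz',st["eef_rot"],degrees=True).as_matrix();print(st["tcp_pos"],M.round(3),st["joints"])
p=st["tcp_pos"];h=np.array([.600,.2142]); r0=np.array([.370,.162])-h
for a in [3,6,10,14,18,22,25,28]:
    c,s=np.cos(np.radians(a)),np.sin(np.radians(a))
    q=h+np.array([[c,s],[-s,c]])@r0
    w=np.r_[q-[.370,.162],0]; print(a,(M.T@w*100).round(1)[1:],q.round(3))
E
```

```text
time_s: 14.7
tcp_pos: [0.3707, 0.1613, 0.214]
eef_rot: [133.7, 89.9, -14.4]
contact_force: [5.3, 2.3, -4.3]
gripper_width: 0.0081
[0.37070568 0.16125545 0.21395233] [[ 0.001  0.529 -0.849]
 [-0.    -0.849 -0.529]
 [-1.     0.001 -0.001]] [ 5.18940360e+01 -7.36187676e+00 -2.84659505e+01  5.68660019e-02
 -6.88726174e+01 -2.00046974e+01]
3 [-1.2 -0.4] [0.368 0.174]
6 [-2.3 -0.9] [0.366 0.186]
10 [-3.8 -1.7] [0.364 0.203]
14 [-5.2 -2.5] [0.364 0.219]
18 [-6.5 -3.5] [0.365 0.236]
22 [-7.8 -4.5] [0.367 0.252]
25 [-8.7 -5.4] [0.369 0.264]
28 [-9.6 -6.2] [0.372 0.276]
```

The first half went smoothly with low force and a steady grip. Next is the second half.

```bash
python3 -m handwheel '[0,-1.2,-0.4,3, 0,-2.3,-0.9,6, 0,-3.8,-1.7,10, 0,-5.2,-2.5,14, 0,-6.5,-3.5,18, 0,-7.8,-4.5,22, 0,-8.7,-5.4,25, 0,-9.6,-6.2,28, 0,-9.6,-6.2,28, 0,-9.6,-6.2,28]' - 15
python3 - <<'E'
from h import *
t=cap("top","t5");s=cap("scene","s5")
st=sensors.get_state();M=R.from_euler('xyz',st["eef_rot"],degrees=True).as_matrix();print(st["tcp_pos"],M.round(3),st["joints"])
E
```

```text
time_s: 15.95
tcp_pos: [0.3728, 0.2745, 0.2139]
eef_rot: [104.5, 89.9, -71.6]
contact_force: [5.0, 0.3, -1.9]
gripper_width: 0.008
[0.37270272 0.27444562 0.21390047] [[ 0.001  0.068 -0.998]
 [-0.002 -0.998 -0.068]
 [-1.     0.002 -0.001]] [ 60.94031213  -0.86452082 -22.64319629   0.10127327 -68.30875663
 -57.09221508]
```

View pics/t5.png

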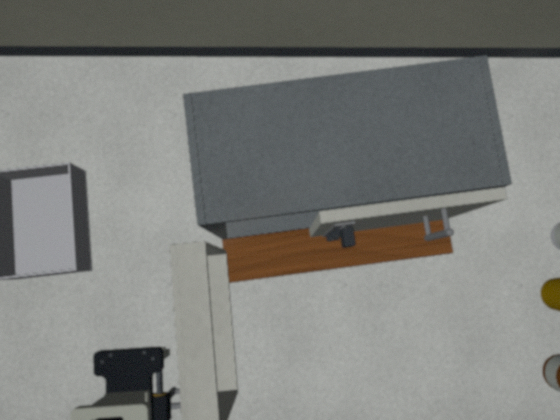

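View pics/s5.png

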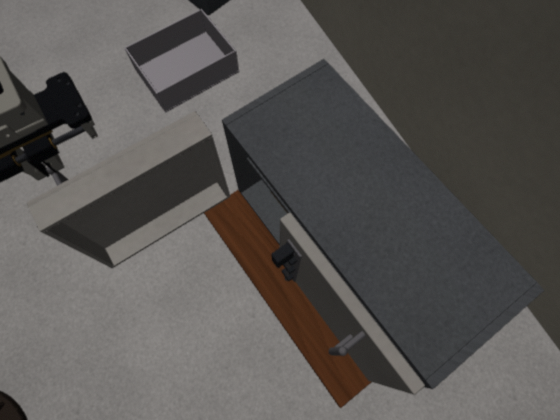

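The door stands at about 93° with its interior visible. The bolt block is now exposed at (348,235) in the top view and (283,255) in the scene view. I'll release, lift, and measure the bolt.

```bash
python3 -m handwheel '[0,0,0,0, 0,0,0,0, 0,0,0,0, -0.5,0,0,0, -2,0,0,0, -5,0,0,0, -9,0,0,0, -13,0,0,0, -14,0,0,0, -14,0,0,0]' 4
python3 - <<'E'
from h import *
t=cap("top");s=cap("scene")
a=t["image"][205:265,290:390];b=s["image"][220:310,240:350]
cv2.imwrite("pics/z3.png",cv2.convertScaleAbs(cv2.resize(a[:,:,::-1],None,fx=8,fy=8,interpolation=3),alpha=1.8))
cv2.imwrite("pics/z4.png",cv2.convertScaleAbs(cv2.resize(b[:,:,::-1],None,fx=6,fy=6,interpolation=3),alpha=1.8))
E
```

```text
time_s: 17.3
tcp_pos: [0.3722, 0.2757, 0.3547]
eef_rot: [-118.3, 89.9, 65.6]
contact_force: [0.2, 0.7, -1.0]
gripper_width: 0.04
```

View pics/z3.png

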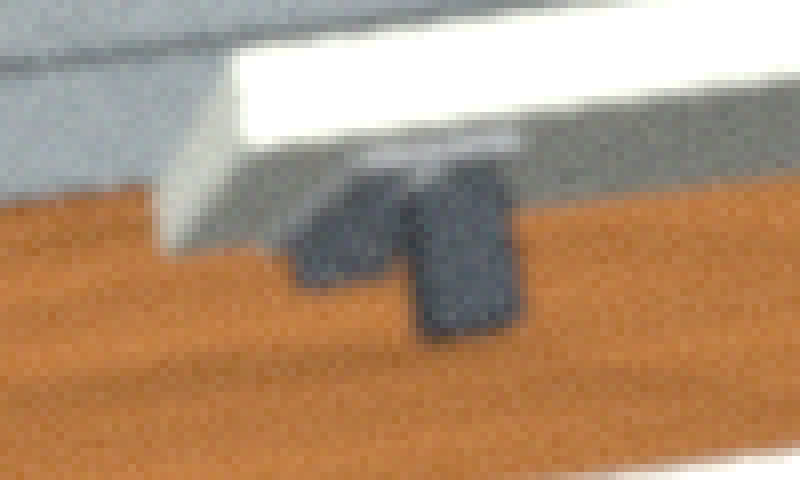

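View pics/z4.png

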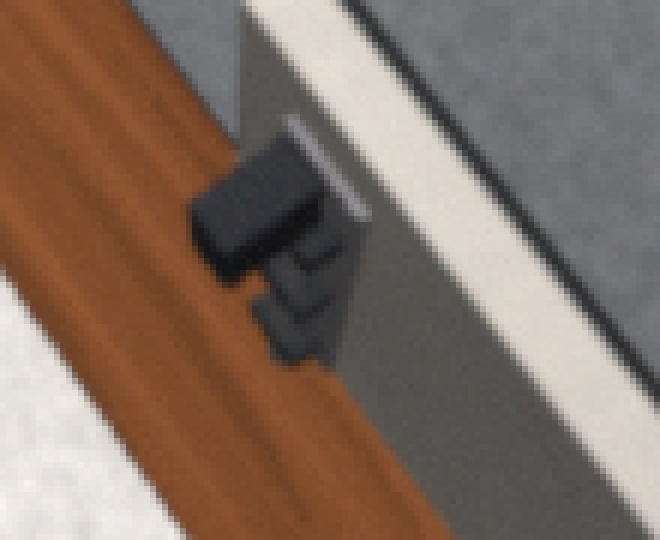

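```bash
python3 - <<'E'
from h import *
t=cap("top");s=cap("scene")
print(onz(t,347.9,235.6,.25),onz(s,283,252.2,.25),tri(ray(t,347.9,235.6),ray(s,283,252.2)))
for u,v in [(405,178),(505,165),(522,318),(415,332)]: print("t",onz(t,290+u/8,205+v/8,.25).round(4))
for u,v in [(192,210),(280,140),(322,185),(230,247)]: print("s",onz(s,240+u/6,220+v/6,.25).round(4))
# right door front line top z .26
a,b=onz(t,290+245/8,205+140/8,.26),onz(t,290+800/8,205+78/8,.26); print("door",a,b)
x=np.array([.9917,.1284]); 
for n,c in [("t",onz(t,347.9,235.6,.25)),("s",onz(s,283,252.2,.25))]: print(n,"front of face",(a[:2]-c[:2])@x)
st=sensors.get_state();M=R.from_euler('xyz',st["eef_rot"],degrees=True).as_matrix();print(st["tcp_pos"],M.round(3))
E
```

```text
[0.60974182 0.0112147  0.25      ] [0.60871335 0.00886981 0.25      ] (array([0.6099577 , 0.01026892, 0.2431275 ]), np.float64(0.0007162337899394275))
t [0.6216 0.0213 0.25  ]
t [0.6239 0.0036 0.25  ]
t [0.5968 0.001  0.25  ]
t [0.5943 0.0199 0.25  ]
s [0.5941 0.0124 0.25  ]
s [0.6188 0.0172 0.25  ]
s [0.6221 0.0038 0.25  ]
s [0.5975 0.0011 0.25  ]
door [0.62713263 0.0504623  0.26      ] [ 0.63831583 -0.04660699  0.26      ]
t front of face 0.0222858590754685
s front of face 0.023606878742538185
[0.37181414 0.27505189 0.35278958] [[-0.001  0.068 -0.998]
 [-0.002 -0.998 -0.068]
 [-1.     0.002  0.001]]
```

The bolt block's top centre is at (0.609, 0.010). It sits 22–23 mm ahead of the face and measures about 16×28 mm, and two-view triangulation gives z≈0.243, so all of this fits. I'll move above it, turning 86.5°.

```bash
python3 -m handwheel '[0,3,-2.3,9, 0,6,-4.6,18, 0,9.5,-7.4,27, 0,13,-10.1,36, 0,16.5,-12.8,45, 0,20,-15.6,54, 0,23.5,-18.3,63, 0,26.5,-20.6,72, 0,28.1,-21.9,80, 0,28.1,-21.9,86.5]' 5 && python3 -m handwheel '[2,0,0,0, 5,0,0,0, 6.5,0,0,0, 6.5,0,0,0, 6.5,0,0,0, 6.5,0,0,0, 6.5,0,0,0, 6.5,0,0,0, 6.5,0,0,0, 6.5,0,0,0]' 5
python3 - <<'E'
from h import *
w=cap("wrist","w6")
st=sensors.get_state();M=R.from_euler('xyz',st["eef_rot"],degrees=True).as_matrix();print(st["tcp_pos"],M.round(3),st["joints"])
print(tool([.609,.010,.222]),proj(w,[.609,.01,.25]))
print("on z",onz(w,280,225,.25))
E
```

```text
time_s: 18.75
tcp_pos: [0.6102, 0.0086, 0.3518]
eef_rot: [101.3, 89.8, -161.7]
contact_force: [0.2, -0.7, -0.8]
gripper_width: 0.0502
time_s: 20.0
tcp_pos: [0.6097, 0.0099, 0.2889]
eef_rot: [146.2, 90.0, -116.4]
contact_force: [0.1, -0.3, 0.1]
gripper_width: 0.0502
[0.60969577 0.00995355 0.28885031] [[-0.    -0.992 -0.129]
 [-0.    -0.129  0.992]
 [-1.     0.    -0.   ]] [ 1.92682792e+01  1.17912973e+01  1.33793030e+00 -1.92174897e-04
 -7.95484749e+01 -1.01881215e+02]
[6.68503332 0.06818749 0.01357498] (np.float64(282.5204146738634), np.float64(223.00025138296328))
on z [0.61095598 0.00818897 0.25      ]
```

View pics/w6.png

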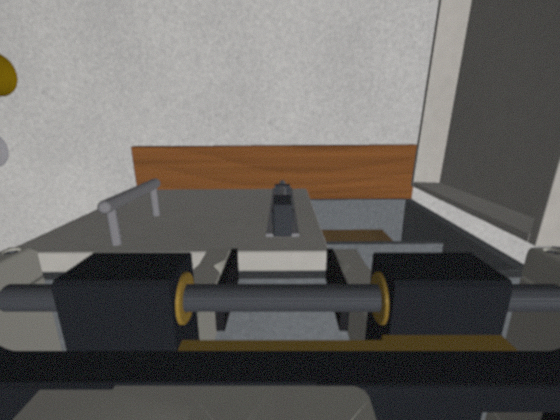

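The block's top is at about (284,222), where predicted, and centred between the fingers. I'll descend, grip and look.

```bash
python3 -m handwheel '[2,0,0,0, 4,0,0,0, 5.5,0,0,0, 6.7,0,0,0, 6.7,0,0,0, 6.7,0,0,0, 6.7,0,0,0, 6.7,0,0,0, 6.7,0,0,0, 6.7,0,0,0]' 5 && python3 -m handwheel '[0,0,0,0, 0,0,0,0, 0,0,0,0, 0,0,0,0, 0,0,0,0, 0,0,0,0, 0,0,0,0, 0,0,0,0, 0,0,0,0, 0,0,0,0]' 0 30
```

```text
time_s: 21.3
tcp_pos: [0.6097, 0.01, 0.2219]
eef_rot: [-72.2, 90.0, 25.2]
contact_force: [-0.0, -0.9, -0.1]
gripper_width: 0.05
time_s: 22.55
tcp_pos: [0.6097, 0.01, 0.2219]
eef_rot: [40.3, 90.0, 137.7]
contact_force: [-0.6, -0.2, -0.9]
gripper_width: 0.0
```

The fingers closed fully, so I missed the block. I need to look before moving.

```bash
python3 - <<'E'
from h import *
w=cap("wrist","w7");cap("scene","s7");t=cap("top","t7")
cv2.imwrite("pics/w7b.png",cv2.convertScaleAbs(w["image"][:,:,::-1],alpha=2))
st=sensors.get_state();print(st["gripper_width"],st["contact_force"])
E
```

```text
0.00041230973152213776 [-0.04368071 -0.63161089  0.63392975]
```

View pics/w7b.png

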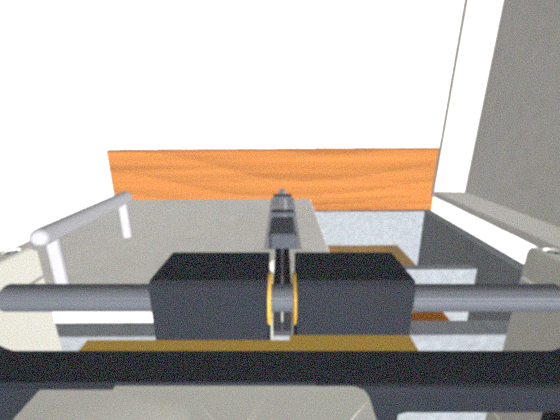

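View pics/s7.png

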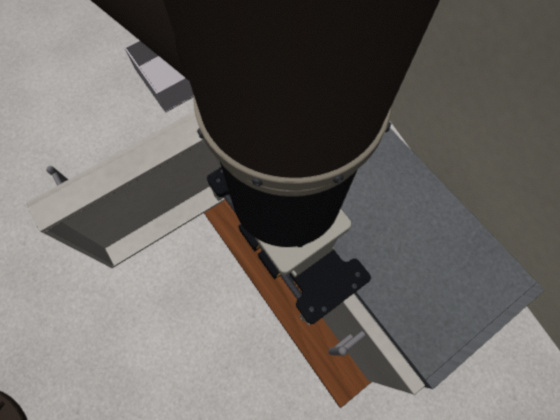

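View pics/t7.png

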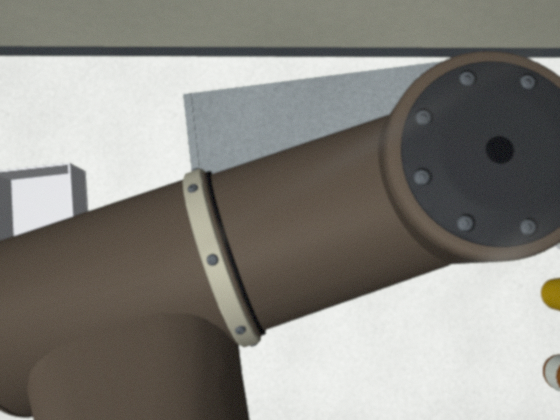

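```bash
python3 - <<'E'
from h import *
w=cams.capture("wrist")
a=w["image"][170:345,210:360]
cv2.imwrite("pics/w7z.png",cv2.convertScaleAbs(cv2.resize(a[:,:,::-1],None,fx=3.4*1.5,fy=3.4,interpolation=3)[:, :],alpha=3))
st=sensors.get_state();p=st["tcp_pos"]
for dz in [0,.01,.02,.033,.05,.066]: print(dz,proj(w,p+[0,0,dz]))
print(w["xyz"],proj(w,[.609,.01,.25]))
for dx in (-.014,.014): print(proj(w,[.609+dx,.01+.13*dx,.25]))
E
```

```text
0 (np.float64(282.5310650939015), np.float64(241.84663595928942))
0.01 (np.float64(282.579651445797), np.float64(247.58571078608844))
0.02 (np.float64(282.6331651087029), np.float64(253.9068051611772))
0.033 (np.float64(282.711418812112), np.float64(263.15022109626824))
0.05 (np.float64(282.83211017467454), np.float64(277.40642131857754))
0.066 (np.float64(282.9704918819012), np.float64(293.752225056661))
[ 0.53203439 -0.00064806  0.41570029] (np.float64(282.8654511534072), np.float64(258.4988374606295))
(np.float64(282.84478198645786), np.float64(236.39155580949253))
(np.float64(282.8852195673171), np.float64(279.6426936776508))
```

View pics/w7z.png

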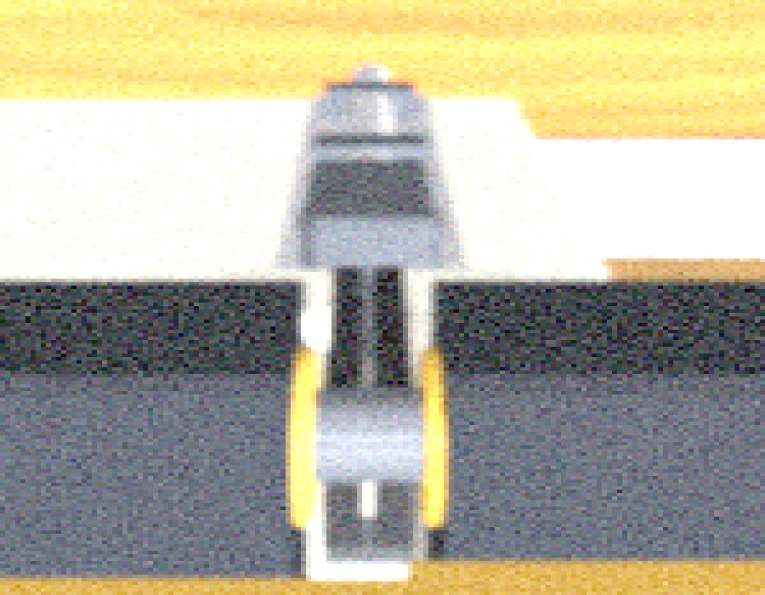

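The zoomed wrist view shows the closed fingers standing above the block's grey top face (rows 233–248), not beside it. The tips must therefore be about 30 mm higher than the reported TCP. The earlier bar widths (6.4, 2.7 and 8.3 mm, wider when lower) also fit a grip on the bar's rounded top. I'll check the real heights of the gripper by vision before going lower.

```bash
python3 - <<'E'
from h import *
w=cams.capture("wrist");st=sensors.get_state()
M=R.from_euler('xyz',st["eef_rot"],degrees=True).as_matrix()
Rw=R.from_euler('xyz',w["rotation"],degrees=True).as_matrix()
o=M.T@(w["xyz"]-st["tcp_pos"]);Rl=M.T@Rw
np.savez("rel.npz",o=o,Rl=Rl);print("cam in tool",o.round(4))
for f,x0,y0 in [("s2",80,200),("s5",0,60),("s3",20,130)]:
    im=cv2.imread(f"pics/{f}.png")[y0:y0+140,x0:x0+180] if f!="s5" else cv2.imread("pics/s5.png")[60:210,0:120]
    cv2.imwrite(f"pics/{f}z.png",cv2.convertScaleAbs(cv2.resize(im,None,fx=4,fy=4,interpolation=3),alpha=2.5))
E
```

```text
cam in tool [-0.1939  0.0784 -0.0005]
```

View pics/s2z.png

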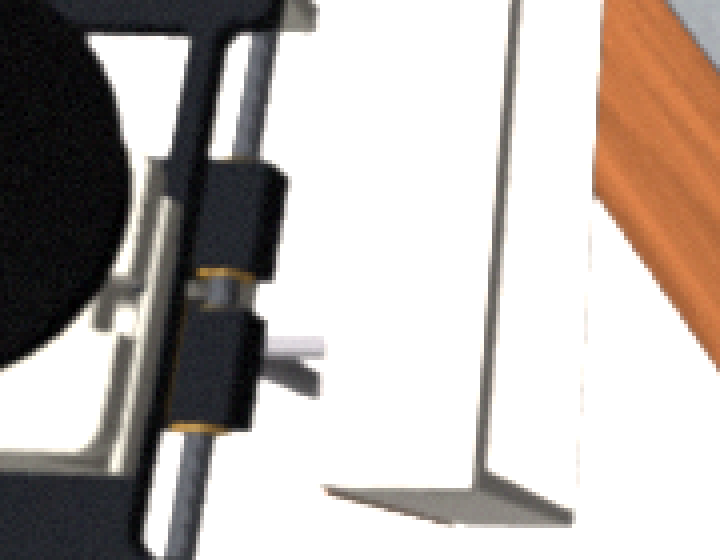

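View pics/s5z.png

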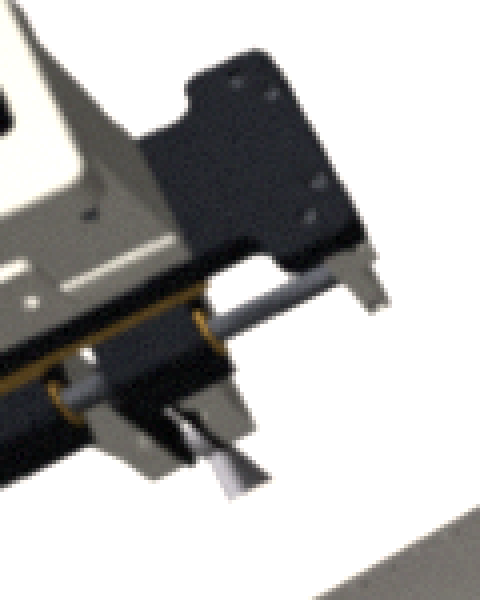

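View pics/s3z.png

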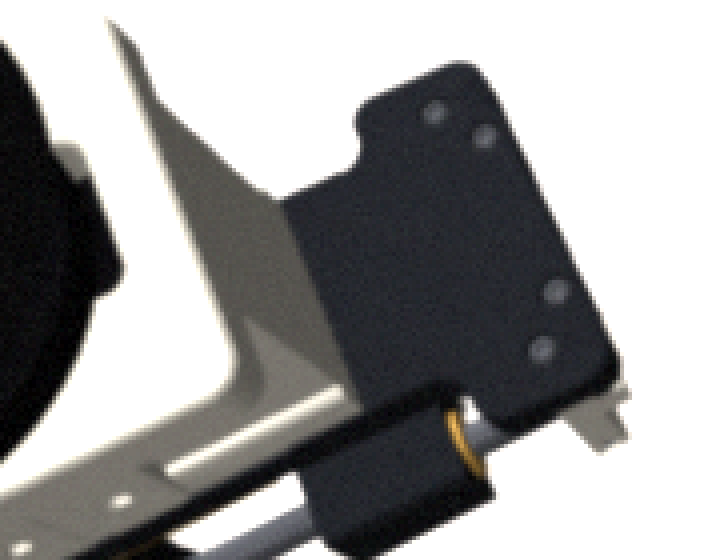

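```bash
python3 - <<'E'
from h import *
d=np.load("rel.npz");s=cams.capture("scene")
def wray(tcp,eul,u,v):
    M=R.from_euler('xyz',eul,degrees=True).as_matrix()
    c=dict(fov_y=69.50898673,cx=281.7153,cy=213.1104,xyz=tcp+M@d["o"],rotation=R.from_matrix(M@d["Rl"]).as_euler('xyz',degrees=True))
    return ray(c,u,v)
for n,tcp,eul,suv,wuv in [("s5",[.3727,.2744,.2139],[104.5,89.9,-71.6],(22.5,156),(283,298)),
  ("s2",[.4217,.0609,.2174],[-149.4,89.8,-89.5],(80+223/4,200+291/4),(283,298))]:
    r=tri(ray(s,*suv),wray(np.array(tcp),eul,*wuv)); print(n,r, "above tcp",r[0][2]-tcp[2])
E
```

```text
s5 (array([0.37546018, 0.2439947 , 0.33431522]), np.float64(0.002416217357471134)) above tcp 0.12041521503239391
s2 (array([0.42999279, 0.06185197, 0.27816851]), np.float64(0.009642970675877691)) above tcp 0.060768511602608016
```

Triangulating the camera-side rod puts it 120 mm above the reported TCP. So the gripper body also sits about 30 mm higher than the reported tool length implies, and going about 30 mm lower is safe. I'll open, descend in checked steps, and look.

```bash
python3 -m handwheel '[0,0,0,0, 0,0,0,0, 0,0,0,0, 0,0,0,0, 0,0,0,0, 0,0,0,0, 0.5,0,0,0, 1,0,0,0, 1.5,0,0,0, 1.5,0,0,0]' 5 && python3 -m handwheel '[0.2,0,0,0, 0.4,0,0,0, 0.6,0,0,0, 0.8,0,0,0, 1,0,0,0, 1,0,0,0, 1,0,0,0, 1,0,0,0, 1,0,0,0, 1,0,0,0]' 5
python3 - <<'E'
from h import *
w=cap("wrist","w8");cv2.imwrite("pics/w8b.png",cv2.convertScaleAbs(w["image"][:,:,::-1],alpha=2.5))
E
```

```text
time_s: 24.1
tcp_pos: [0.6094, 0.0099, 0.2062]
eef_rot: [94.7, 89.9, -167.9]
contact_force: [-0.5, -0.4, 0.0]
gripper_width: 0.0501
time_s: 25.35
tcp_pos: [0.6097, 0.01, 0.1969]
eef_rot: [-59.9, 90.0, 37.5]
contact_force: [0.4, 0.2, -0.4]
gripper_width: 0.0499
```

View pics/w8b.png

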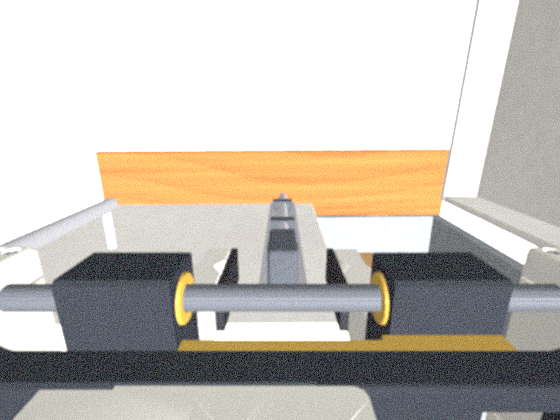

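There is no contact, and the block top at (284,265) is well between the fingers. I'll go a little lower, then close.

```bash
python3 -m handwheel '[0.2,0,0,0, 0.4,0,0,0, 0.6,0,0,0, 0.8,0,0,0, 0.8,0,0,0, 0.8,0,0,0, 0.8,0,0,0, 0.8,0,0,0, 0.8,0,0,0, 0.8,0,0,0]' 5 && python3 -m handwheel '[0,0,0,0, 0,0,0,0, 0,0,0,0, 0,0,0,0, 0,0,0,0, 0,0,0,0, 0,0,0,0, 0,0,0,0, 0,0,0,0, 0,0,0,0]' 0 30
```

```text
time_s: 26.65
tcp_pos: [0.6097, 0.0099, 0.1889]
eef_rot: [109.4, 90.0, -153.2]
contact_force: [0.2, -0.6, 0.2]
gripper_width: 0.05
time_s: 27.9
tcp_pos: [0.6097, 0.0102, 0.1889]
eef_rot: [-14.2, 90.0, 83.2]
contact_force: [-0.6, 4.3, -0.1]
gripper_width: 0.0159
```

The width reads 15.9 mm, so the block is gripped. Now I lift.

```bash
python3 -m handwheel '[-0.4,0,0,0, -0.8,0,0,0, -1.2,0,0,0, -1.6,0,0,0, -2,0,0,0, -2.4,0,0,0, -2.7,0,0,0, -2.9,0,0,0, -2.9,0,0,0, -2.9,0,0,0]' - 30 && python3 -m handwheel '[-0.05,0,0,0, -0.1,0,0,0, -0.15,0,0,0, -0.2,0,0,0, -0.25,0,0,0, -0.3,0,0,0, -0.3,0,0,0, -0.3,0,0,0, -0.3,0,0,0, -0.3,0,0,0]' - 30
```

```text
time_s: 29.15
tcp_pos: [0.6097, 0.0101, 0.2183]
eef_rot: [-60.4, 90.0, 37.0]
contact_force: [-0.0, 5.3, -1.0]
gripper_width: 0.0157
time_s: 30.4
tcp_pos: [0.6095, 0.0101, 0.219]
eef_rot: [74.4, 89.9, 171.8]
contact_force: [5.1, 3.8, -13.4]
gripper_width: 0.0158
```

It is at its upper stop: 30 mm of travel, then -13 N with no further motion. I'll release, rise and look.

```bash
python3 -m handwheel '[0,0,0,0, 0,0,0,0, 0,0,0,0, 0,0,0,0, 0,0,0,0, -1,0,0,0, -4,0,0,0, -8,0,0,0, -11,0,0,0, -12,0,0,0]' 5 && python3 -m handwheel '[0,3,0,0, 0,7,0,0, 0,12,0,0, 0,16,-4,0, 0,18,-9,0, 0,18,-14,0, 0,18,-18,0, 0,18,-20,0, 0,18,-20,0, 0,18,-20,0]'
python3 - <<'E'
from h import *
t=cap("top","t9");s=cap("scene","s9")
b=s["image"][180:330,180:380]
cv2.imwrite("pics/s9z.png",cv2.convertScaleAbs(cv2.resize(b[:,:,::-1],None,fx=4,fy=4,interpolation=3),alpha=1.8))
for z in (.232,.262,.25,.28): print(z,proj(s,[.609,.010,z]),proj(t,[.609,.010,z]))
E
```

```text
time_s: 31.65
tcp_pos: [0.6104, 0.01, 0.3438]
eef_rot: [-87.1, 89.8, 10.2]
contact_force: [0.1, 0.2, -0.2]
gripper_width: 0.0501
time_s: 32.9
tcp_pos: [0.4567, -0.2112, 0.3406]
eef_rot: [56.7, 90.0, 154.1]
contact_force: [-0.7, 1.2, -0.1]
gripper_width: 0.05
0.232 (np.float64(282.60939782478914), np.float64(254.53918674729076)) (np.float64(346.9603960265275), np.float64(237.13660521926545))
0.262 (np.float64(282.9087327900563), np.float64(249.13623453215797)) (np.float64(350.02899446100804), np.float64(235.42108586436407))
0.25 (np.float64(282.7851274473575), np.float64(251.36729283682564)) (np.float64(348.767670681925), np.float64(236.1262368973244))
0.28 (np.float64(283.10470120909804), np.float64(245.59903331407554)) (np.float64(352.01222793125834), np.float64(234.3123466545435))
```

View pics/s9z.png

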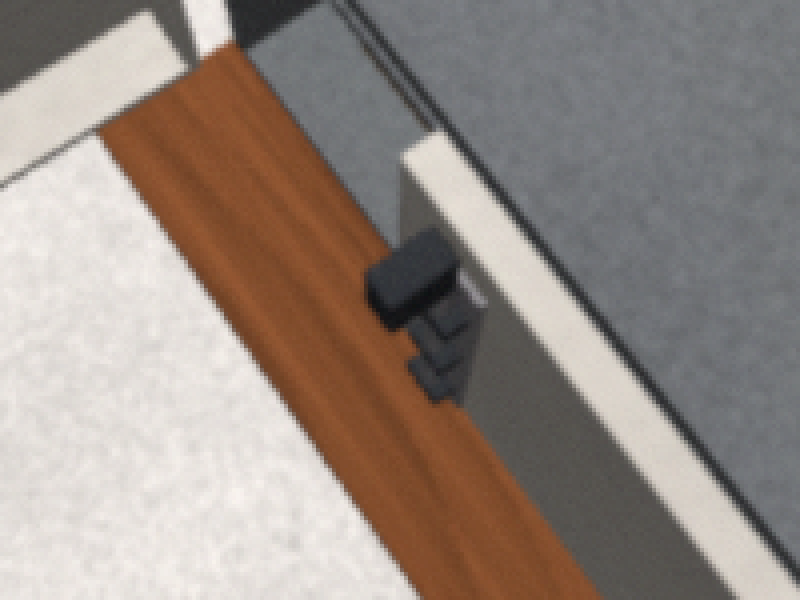

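View pics/t9.png

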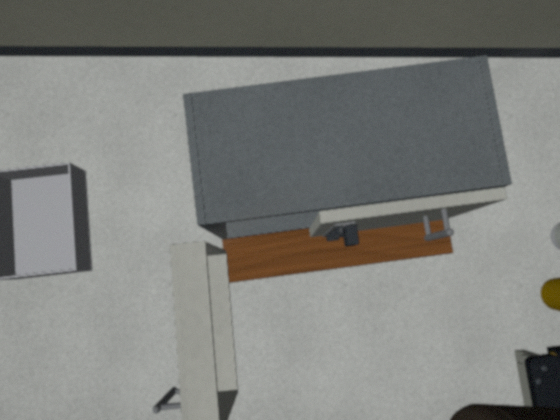

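View pics/s9.png

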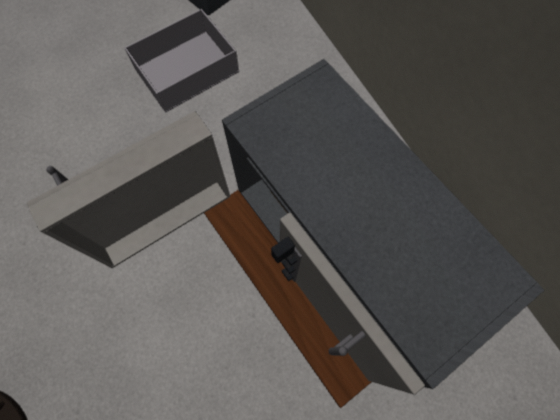

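The scene view shows the block's top corners about 5.5–5.8 px higher than before: (272,255)→(272,249.5) and (286.7,243.3)→(289,237.5). A 30 mm lift predicts 5.8 px. The left door still stands at about 90° and the arm is clear, so I'm handing in.

```bash
python3 - <<'E'
from plant import sensors, workorder
s=sensors.get_state();print(s["time_s"],s["contact_force"],abs(s["qd"]).max())
print(workorder.close_job())
E
```

```text
33.0 [ 0.99657437  0.88482447 -0.04005203] 0.22975191435233186
the job is handed in; nothing more can be done
None
```

I swung the left-hand door open to about 93°, then gripped the bolt's pull, raised it fully and let go. I handed the job in at 33.0 s with the arm clear of everything.

**Final checks:**
- **Bolt:** the tool rose 30 mm with the pull gripped at 15.9 mm, then met a stop at about 13 N. After release, the pull sat 5.5–5.8 px higher in the scene view, where a full lift predicts 5.8 px.
- **Left door:** it still stood wide open in both the scene and top views, at the angle I left it.
- **Forces:** the highest contact force read at the end of any move was about 14 N.

**What went wrong or disagreed:**
- **Tool length:** the fingertips appear to sit about 30 mm higher than the reported TCP. Because of this, the bar grips held only its rounded top (2.7–8.3 mm readings on an 11 mm bar).
- **Missed bolt grasp:** for the same reason, my first attempt on the bolt closed on air above the pull. I saw this in the wrist view, went about 33 mm lower and gripped it properly.
- **Regrip on the bar:** I let go of the bar partway through the door swing because the last joint was nearing its limit, then gripped it again after a half turn.

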